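Check a glass stopper at the magnifier and clamp it by the neck

ROBOT

A 7-joint arm with a two-finger parallel gripper is mounted at the origin on the work surface. World frame = base frame: x ahead of the robot, y to its left, z up, the work surface at z = 0. Lengths are in m, angles in rad, forces in N, time in s.
With the tool pointing down it reaches from about 0.425 to 0.95 m from the base axis. Payload 16.7 kg.
Tool frame: the origin (TCP) lies midway between the tips of the shut fingers; the grasp point (between the pads) lies 19 mm behind it; z points along the fingers, y is the line along which they close (so a half turn about z gives the same grasp; the last joint's range is limited). The gripper opens to 94 mm and grips with 3 to 60 N. Pads are 16 mm wide; open, the fingers measure 119 mm over their backs; the gripper's body (75 mm by 177 mm) begins 78 mm behind the grasp point.
Start: joints at [-1.431, 0.426, 0.074, 1.606, -0.034, 1.111, -0.067], TCP at [0.193, 0.647, 0.205] pointing down, gripper open.
Joint ranges: [-2.85, 2.85], [-0.5, 2.14], [-1.23, 1.37], [0.21, 2.46], [-1.02, 4.16], [0.16, 2.05], [-2.73, 2.73]. Speed limits (rad/s): [1.89, 1.89, 2.39, 2.39, 3.01, 3.01, 3.01].

INTERFACE

Orientations are given as a rotation vector (axis times angle).
In Python, from cell import get_state, camera, job_done, masks_of, mark_of gives the robot as it stands.
- The arm moves only by the tool send_rows, never from a script. Its argument "motion" is one flat list of numbers, 7 for each row, row after row: the gripper command: -1 is shut, 1 is fully open, values between are in proportion, then the shift along the tool's x, y, z in units of 0.2 m (1.0 is 0.2 m), then the turn, a rotation vector about the tool's x, y, z in units of 45 degrees (1.0 is 45 degrees). In form: [gripper, x, y, z, rx, ry, rz, gripper, x, y, z, rx, ry, rz, ...]. A call has 1 to 8 rows; each row is the pose to reach, as a shift and turn from the pose commanded when the call began, along the tool's axes at that moment; what a row does not reach only later rows make up. A row lasts 1/10 s, in which the tool goes at most 50 mm and 8.59 degrees, less where a joint would pass 70% of its speed; a pose out of reach is approached as far as the arm can. A call with a number of a shift or a turn outside -1 to 1 is refused whole. A call with a gripper value outside its range is refused whole. The fingers move at their own pace and stop on an object; "force" is the grip in N (left out, the last holds). Time passes only in rows, so rows that repeat a pose let the fingers close. It gives the time, the measured TCP pose, the force, the opening and the grip force at its end, in the units of the state.
- get_state(): the state, without advancing time (a new reading comes with each control period).
- camera(name): name is "scene" or "top" or "wrist"; returns a dict with "img" (480x640x3 uint8, red, green, blue), "depth" (480x640 float32, m along the optical axis (not along the pixel's ray), 0 where there is no reading), "mtx" (3x3 intrinsics, pixels), "position" and "rotation" of the camera in the world; the wrist camera has in their place "hand_eye" (4x4, takes a point from camera to tool coordinates, whose origin is the TCP and whose axes are the flange's). Camera axes: x right, y down, z forward; pixel columns grow to the right and rows downward; lengths in m; the calibration is good to about 2 mm. A picture is of the moment at which its call begins: read the wrist's pose just before it.
- job_done(): hands the job in; it is judged then, once.
Trained networks look in the newest picture that a camera, given by its name, has taken for a name from the list of things; names that differ only in an ending like _2 or _b are one class to them, and where a whole thing is asked for, a point or a joint stands for the part that bears it (a point fixed in the world has none). Each returns a list of dicts, best first, with "p" (0 to 1); they miss things now and then, are a little off and sometimes report something else, mostly with a low value. They report only what shows in the picture. A call takes as long as a camera call. They do not tell look-alikes from the thing itself.
- masks_of(camera, query): "mask" (480x640 bool, what is visible of it) and "bbox" ([centre column, centre row, width, height] in pixels, round what is visible of it).
- mark_of(camera, query): "uv" ([column, row] in pixels: a listed point, or the origin of a listed thing).
The state is a dict: "clock": time; "q": joint angles; "qvel": joint speeds; "joint_efforts": joint torques, N m; "tcp_pos": TCP position; "tool_rot": TCP orientation; "contact_force": force on the tool from outside, world axes, zero at the start; "wrist_torque": the same for the moment, N m; "gripper_width": finger opening in m; "grasp_force": force on a finger pad.
Only numpy, scipy, OpenCV 4.12 (cv2) and the standard library are available. Lean on these libraries where they do the work, as an engineer would, in place of code of your own. Each camera call takes 0.05 s, during which the arm holds its last target. There are 200 camera calls.

TASK

Take the glass stopper with the flat fan-shaped head and the side curl out of the wooden rack, keep it upright, and hold it at the magnifier's focus with a broad face square to the lens, first with its curl pointing to the robot's left, then, turned half round, with the curl to the robot's right, pausing about a second each time. Then press it down, fully home and upright, between the sprung jaws of the clamp with its curl pointing at the clamp's steel pointer, letting go only once the jaws have closed on its neck. Leave the other stoppers in the rack and do not disturb or knock over anything else.

Things in the scene. Friction and masses are not known exactly. Their poses are not given: they have to be found in the camera images.
- stopper: the stopper to be clamped: green glass, 97 mm tall, about 110 g, upright in one of the rack's holes. Origin at the centre of its underside, z up its axis. Plug tapers from 12 mm across at the bottom to 26 mm at height 22 mm, then a neck 14 mm across (27 to 45 mm high), a collar 28 mm across (45 to 49 mm) and the flat fan head. A curl sticks out of one narrow side, its +x
- stopper_mid (a point): middle of the fan head, on the axis, 73 mm above the stopper's underside. The head spans heights 49 to 97 mm (half-round top), 40 mm wide along the stopper's x, 14 mm thick along its y; grasp it across those broad faces (y = +-7 mm)
- stopper_curl (a point): the curl: a 10 mm thick bent finger of glass. This point lies 33 mm along the stopper's +x from its axis, 86 mm above its underside; the curl reaches 39 mm from the axis, heights 72 to 97 mm
- ball_stopper: bystander in the rack: same plug, round ball head 38 mm across, 85 mm tall. Origin at the centre of the underside
- plain_stopper: bystander in the rack: same plug, smaller flat head 30 mm wide, 14 mm thick, no curl, 84 mm tall. Origin at the centre of the underside
- rack: fixed wooden rack, a block 60 mm (x) by 222 mm (y), 24 mm high, with three blind holes 26 mm across and 18 mm deep, at its y = -80, 0 and +80 mm, in which the stoppers stand. Origin at the centre of its underside
- clamp: fixed grey clamp stand, origin on the table under the seat. Base plate 160 mm along y, x from -54 to +76 mm, 14 mm thick. Jaw posts at y = +-52 to +-74 mm, 64 mm high. Pointer: a steel pin at x = +62 mm, 99 mm high, with a short tip towards the axis: the clamp's +x runs from the seat to the pointer. Two sprung V-shaped jaws of 12 mm sleeved bar face each other along y
- clamp_seat (a point): centre of the top of the round brass seat (32 mm across), on the clamp's vertical axis, 20 mm above the table: the stopper's underside belongs here
- jaw_l (a joint): jaw on the clamp's +y side; its bars are 49 to 61 mm above the table. Opening in m: 0 shut and empty (11 mm circle between the jaws), 0.0087 round the widest part of the plug, 0.0017 closed on the neck. A plug pressed straight down parts the jaws (10 to 20 N at 15 mm/s, more if faster: they are damped); once it is down they close by themselves in about 1 s
- jaw_r (a joint): the same for the jaw on the clamp's -y side. Each jaw is sprung shut with 2.5 N plus 300 N/m and damped by 400 N s/m
- lens: fixed magnifier on a stem. Origin at the centre of the underside of its 90 mm round foot. The upright lens disc, 82 mm across with its rim, stands with its centre 170 mm above the table and looks along the body's -x, towards the robot; its top is 211 mm above the table. The body's +y is to the robot's left
- lens_focus (a point): the focus: 130 mm in front of the lens centre (the lens body's -x), 170 mm above the table, where the middle of the fan head is to be held
- mug: bystander: white mug, 76 mm across, 85 mm high, handle to its +y. Origin at the centre of the underside
- glue: bystander: glue bottle, 48 mm across, 125 mm high. Origin at the centre of the underside
- ink: bystander: ink jar, 48 mm across, 60 mm high. Origin at the centre of the underside
- paint: bystander: paint jar, 56 mm across, 85 mm high. Origin at the centre of the underside
- tape: bystander: white disc-shaped roll, 60 mm across, 22 mm high. Origin at the centre of the underside
- eraser: bystander: dark eraser block, 50 x 24 x 13 mm. Origin at the centre of the underside
Mind the look-alikes: they are no part of the job. What is shaped like the lens but purple or turquoise is not meant. Leave any black or blue look-alike of the stopper alone.

How it is judged:
On the way, in this order (a step that is already met when the one before it is completed fails the run):
1. the stopper is held at the focus, a broad face square to the lens, curl to the robot's left (distance between stopper_mid and lens_focus below 0.025 m and angle between the y axis of stopper and the x axis of lens, either way round below 0.22 rad and angle between stopper's own z axis and vertical below 0.2 rad and y of stopper_curl in the frame of lens above 0 m and contact force between the fingers and stopper above 1 N), for 0.4 s.
2. it is held there turned half round, curl to the robot's right (distance between stopper_mid and lens_focus below 0.025 m and angle between the y axis of stopper and the x axis of lens, either way round below 0.22 rad and angle between stopper's own z axis and vertical below 0.2 rad and y of stopper_curl in the frame of lens below 0 m and contact force between the fingers and stopper above 1 N), for 0.4 s.
3. the stopper stands home on the seat with both jaws closed on its neck while the gripper still holds it (horizontal distance between stopper and clamp_seat below 0.005 m and z of stopper in the frame of clamp between 0.016 and 0.0245 m and angle between stopper's own z axis and vertical below 0.12 rad and angle between the x axis of stopper and the x axis of clamp, either way round below 0.25 rad and x of stopper_curl in the frame of clamp above 0.015 m and value of joint jaw_l between 0.0006 and 0.0035 m and value of joint jaw_r between 0.0006 and 0.0035 m and contact force between the fingers and stopper above 0.5 N), for 0.1 s.
At the end, for the whole second after the job is handed in: Stopper released, at rest on the seat: within 5 mm sideways, 4.5 mm in height, upright to 7 deg, curl to the pointer within 14 deg, each jaw on its neck (open 0.6 to 3.5 mm); other stoppers upright within 15 mm of their starts, other bystanders upright within 30 mm (horizontal distance between stopper and clamp_seat below 0.005 m and z of stopper in the frame of clamp between 0.016 and 0.0245 m and angle between stopper's own z axis and vertical below 0.12 rad and angle between the x axis of stopper and the x axis of clamp, either way round below 0.25 rad and x of stopper_curl in the frame of clamp above 0.015 m and value of joint jaw_l between 0.0006 and 0.0035 m and value of joint jaw_r between 0.0006 and 0.0035 m and linear speed of stopper below 0.02 m/s and velocity of joint jaw_l below 0.01 m/s and distance of each of ball_stopper, plain_stopper from where it was at the start of the episode below 0.015 m and angle between each of ball_stopper, plain_stopper's own z axis and vertical below 0.15 rad and distance of each of mug, glue, ink, paint, tape, eraser from where it was at the start of the episode below 0.03 m and angle between each of mug, glue, ink, paint, tape, eraser's own z axis and vertical below 0.2 rad); the robot touches nothing.
It fails at once if the stopper is let go while the jaws are still apart around it (value of joint any of jaw_l, jaw_r above 0.0045 m and distance between stopper and clamp_seat below 0.06 m and contact force between the fingers and stopper below 0.1 N).
It fails at once if the stopper is tipped over (more than 35 degrees) (angle between stopper's own z axis and vertical above 0.61 rad).
It fails at once if another stopper is moved more than 30 mm (distance of any of ball_stopper, plain_stopper from where it was at the start of the episode above 0.03 m).
It fails at once if a bystander is knocked over (angle between any of mug, glue, ink, paint, tape, eraser's own z axis and vertical above 0.6 rad).
It fails at once if the magnifier is knocked (more than 8 N) (contact force between any of the arm, the fingers, stopper and lens above 8 N).
It also fails if it takes over 72 s, if anything falls off the work surface, if the arm or the gripper's body presses on something with over 40 N, if the wrist force passes 120 N, or if a joint passes its speed limit or range.

## Working session

There is one attempt and no reset: what is moved stays moved. The work goes in short steps, Python scripts to look and compute and a tool call to move; the robot and the scene stay as the last step left them, time stands still between calls to the robot, and variables do not carry over. Pictures are saved under pics/ and viewed, at most 10 in all, crops included, and the job is handed in when it is done.

Besides the shell and the picture viewer there is one more tool, called as name(argument=value, ...) on one line, values as JSON. send_rows: Moves the arm, as the interface text tells. Its arguments: {"type":"object","properties":{"motion":{"type":"array","items":{"type":"number"}},"force":{"type":"number"}},"required":["motion"]}

```bash
mkdir -p pics; cat > h.py <<'E'
import numpy as np, cv2
from scipy.spatial.transform import Rotation as R
from cell import get_state, camera, job_done, masks_of, mark_of
def rotm(r):
    r=np.array(r,float); return r if r.shape==(3,3) else (R.from_quat(r).as_matrix() if r.size==4 else R.from_rotvec(r).as_matrix())
def pose(c,s=None):
    if 'position' in c: return rotm(c['rotation']),np.array(c['position'])
    s=s or get_state(); T=np.array(c['hand_eye']); Rt=rotm(s['tool_rot'])
    return Rt@T[:3,:3], Rt@T[:3,3]+np.array(s['tcp_pos'])
def ray(c,uv,s=None):
    Rc,t=pose(c,s); d=Rc@np.linalg.solve(c['mtx'],[uv[0],uv[1],1.]); return t,d
def at_z(c,uv,z,s=None):
    t,d=ray(c,uv,s); return t+d*(z-t[2])/d[2]
def cloud(c,mask=None,s=None):
    Rc,t=pose(c,s); m=c['depth']>0
    if mask is not None: m&=mask
    v,u=np.nonzero(m); z=c['depth'][v,u]
    P=np.linalg.solve(c['mtx'],np.stack([u*z,v*z,z])); return (Rc@P).T+t
def save(c,n): cv2.imwrite('pics/'+n,c['img'][:,:,::-1])
E
python3 - <<'E'
from h import *
s=get_state(); print(s)
for n in ('scene','top'):
    c=camera(n); save(c,n+'.png'); print(n,c['position'],c['rotation'])
    for q in ['stopper','stopper_mid','stopper_curl','ball_stopper','plain_stopper','rack','clamp','clamp_seat','lens','mug','glue','ink','paint','tape','eraser']:
        try:
            for m in masks_of(n,q)[:3]:
                P=cloud(c,m['mask']); print(q,'mask',round(m['p'],2),np.round(m['bbox']),np.round(np.median(P,0),3) if len(P) else 0)
        except Exception as e: print(q,e)
        try: print('   mark',[(round(m['p'],2),np.round(m['uv'])) for m in mark_of(n,q)[:3]])
        except Exception as e: print(q,e)
print(get_state()['clock'])
E
```

```text
{'clock': 0.0, 'q': array([-1.4305175 ,  0.42671616,  0.07388291,  1.6066095 , -0.03409108,
        1.11080385, -0.06707886]), 'qvel': array([-0.0001603 ,  0.00042796,  0.00181293,  0.00113269, -0.00077569,
       -0.00052635,  0.00180059]), 'joint_efforts': array([-1.73898052e-04, -9.35820723e+01,  3.66652563e+00, -4.54179776e+01,
       -4.88435640e-02,  2.02539959e-02,  1.05613985e-04]), 'tcp_pos': array([0.19280133, 0.64641845, 0.20478605]), 'tool_rot': array([-4.53637962e-01, -3.10859620e+00,  2.00232831e-03]), 'contact_force': array([ 0.01759243, -0.2380217 , -0.26787419]), 'wrist_torque': array([-0.01222969,  0.00011229, -0.04271849]), 'grasp_force': 0.0, 'gripper_width': 0.09405414366364931}
scene [0.90341015 0.54756893 0.98441796] [-0.77067786 -2.70476838  0.9261069 ]
stopper mask 0.83 [367. 313.  19.  26.] [0.532 0.176 0.087]
stopper mask 0.63 [311. 306.  21.  30.] [0.622 0.093 0.077]
stopper mask 0.58 [356. 271.  27.  32.] [0.489 0.056 0.075]
   mark [(0.89, array([351., 284.])), (0.75, array([363., 328.])), (0.73, array([310., 320.]))]
stopper_mid mask 0.85 [313. 305.  24
[... 4323 characters left out ...]
[488., 283.])), (0.21, array([432., 282.]))]
ink mask 0.63 [440. 231.  25.  28.] [ 0.616 -0.279  0.058]
ink mask 0.36 [391. 338.  24.  20.] [ 0.368 -0.167  0.012]
   mark [(0.58, array([437., 232.]))]
paint mask 0.83 [216. 242.  27.  29.] [0.593 0.239 0.083]
   mark [(0.62, array([222., 244.]))]
tape mask 0.55 [168. 336.  29.  24.] [0.371 0.359 0.021]
tape mask 0.29 [497. 282.  36.  17.] [ 0.501 -0.394  0.081]
tape mask 0.24 [218. 282.  92.  55.] [0.503 0.237 0.023]
   mark [(0.95, array([170., 335.])), (0.43, array([490., 283.]))]
eraser mask 0.79 [391. 338.  17.  22.] [ 0.367 -0.168  0.012]
eraser mask 0.35 [181. 290.  17.  18.] [0.478 0.316 0.084]
   mark [(0.62, array([388., 338.]))]
3.1
```

```bash
python3 - <<'E'
import cv2
a=cv2.imread('pics/scene.png')[110:410,190:540]; b=cv2.imread('pics/top.png')[150:370,140:520]
cv2.imwrite('pics/a.png',cv2.resize(a,None,fx=2,fy=2,interpolation=2)); cv2.imwrite('pics/b.png',cv2.resize(b,None,fx=2.1,fy=2.1,interpolation=2))
E
```

```text
(no output)
```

View pics/a.png

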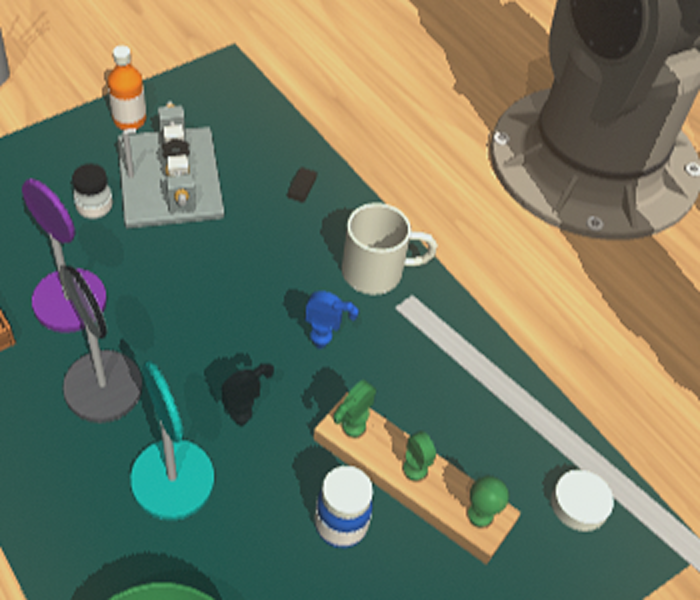

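View pics/b.png

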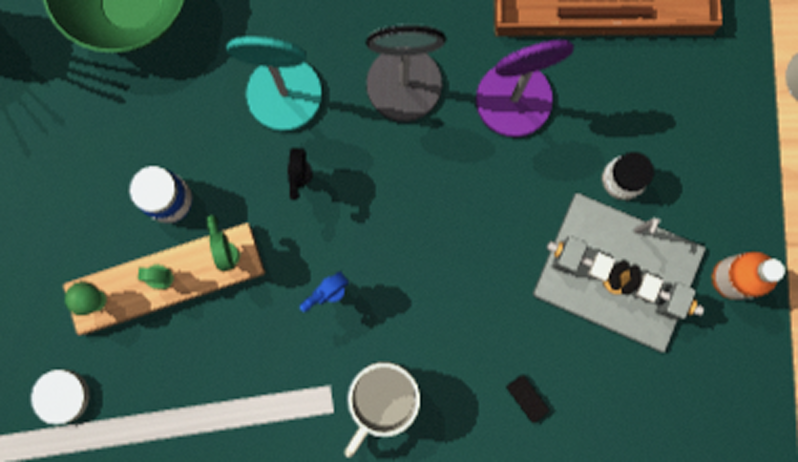

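```bash
cat > m.py <<'E'
from h import *
import sys
def rect(P):
    (c,sz,a)=cv2.minAreaRect(P[:,:2].astype(np.float32)*1000); return np.round(c),np.round(sz),round(a,1)
for n in ('scene','top'):
    c=camera(n); np.savez('c_'+n,**{k:np.array(v) for k,v in c.items()})
    hsv=cv2.cvtColor(c['img'],cv2.COLOR_RGB2HSV)
    P=cloud(c); col=hsv[c['depth']>0].astype(int)
    def box(x0,x1,y0,y1,z0,z1): return (P[:,0]>x0)&(P[:,0]<x1)&(P[:,1]>y0)&(P[:,1]<y1)&(P[:,2]>z0)&(P[:,2]<z1)
    g=box(.47,.6,.12,.21,.055,.12)
    Q=P[g&(col[:,1]>80)]; print(n,'stopper',len(Q),Q.mean(0).round(3),rect(Q),'zmax',Q[:,2].max().round(3))
    Q=P[box(.44,.58,.1,.4,.02,.03)]; print('rack',len(Q),rect(Q))
    L=P[box(.65,.85,-.1,.06,.135,.22)]
    if len(L):
        u,s,v=np.linalg.svd(L-L.mean(0),full_matrices=False); print('lens disc',len(L),L.mean(0).round(3),'n',v[2].round(3),L.min(0).round(3),L.max(0).round(3),s/len(L)**.5)
    F=P[box(.66,.82,-.1,.05,.008,.02)]; (cc,r)=cv2.minEnclosingCircle(F[:,:2].astype(np.float32)); print('foot',len(F),cc,r,np.median(F[:,2]))
    B=P[box(.4,.62,-.40,-.15,.009,.019)]; print('plate',len(B),rect(B))
    T=P[box(.4,.62,-.37,-.15,.068,.12)]; print('pointer',len(T),T.mean(0).round(3),T[T[:,2].argmax()].round(3))
    J=P[box(.4,.62,-.37,-.15,.045,.068)]; print('jaws',len(J),J.mean(0).round(3),rect(J))
E
python3 m.py
```

```text
scene stopper 294 [0.535 0.175 0.088] (array([536., 175.]), array([59., 21.]), 11.6) zmax 0.106
rack 2120 (array([525., 253.]), array([113., 222.]), 18.4)
lens disc 376 [ 0.735 -0.024  0.182] n [0.997 0.062 0.049] [ 0.728 -0.071  0.135] [0.738 0.009 0.214] [0.0219444  0.0209607  0.00203121]
foot 1004 (0.7325307726860046, -0.020189670845866203) 0.055797938257455826 0.012790423787323979
plate 1620 (array([ 516., -297.]), array([198., 159.]), 65.6)
pointer 41 [ 0.554 -0.291  0.088] [ 0.55  -0.291  0.103]
jaws 703 [ 0.523 -0.268  0.06 ] (array([ 524., -264.]), array([182., 139.]), 17.6)
top stopper 209 [0.532 0.169 0.091] (array([538., 168.]), array([58., 20.]), 8.5) zmax 0.107
rack 1682 (array([520., 251.]), array([ 95., 222.]), 18.3)
lens disc 452 [ 0.732 -0.031  0.18 ] n [-0.999 -0.025  0.045] [ 0.729 -0.071  0.135] [0.74  0.01  0.214] [0.02183968 0.02050804 0.00180457]
foot 819 (0.7294820547103882, -0.04311032220721245) 0.05783098563551903 0.011500086041089874
plate 2729 (array([ 516., -298.]), array([199., 157.]), 65.8)
pointer 33 [ 0.546 -0.296  0.091] [ 0.556 -0.294  0.103]
jaws 996 [ 0.518 -0.273  0.06 ] (array([ 526., -263.]), array([178., 139.]), 17.8)
```

The rack's green fan stopper stands at about (0.528, 0.170) with its curl towards +x (10°). The grey lens is the middle one at (0.733, -0.03). The clamp's pointer is at about -25°, with black and blue look-alikes nearby. Next I move above the stopper.

send_rows(motion=[1,-0.76,-0.6,-0.15,0,0,0,1,-0.76,-0.6,-0.15,0,0,0,1,-0.76,-0.6,-0.15,0,0,0,1,-0.76,-0.6,-0.15,0,0,0], force=20)

```text
clock: 3.6
tcp_pos: [0.3055, 0.4864, 0.2359]
tool_rot: [0.454, 3.108, 0.0]
contact_force: [0.4, 0.6, 0.6]
gripper_width: 0.0942
grasp_force: 0.0
```

send_rows(motion=[1,-0.76,-0.6,0,0,0,0,1,-0.76,-0.6,0,0,0,0,1,-0.76,-0.6,0,0,0,0,1,-0.76,-0.6,0,0,0,0])

```text
clock: 4.0
tcp_pos: [0.4168, 0.3276, 0.2358]
tool_rot: [0.455, 3.108, 0.001]
contact_force: [0.3, 0.9, 0.5]
gripper_width: 0.0941
grasp_force: 0.0
```

send_rows(motion=[1,-0.76,-0.6,0,0,0,-0.59,1,-0.76,-0.6,0,0,0,-0.59,1,-0.76,-0.6,0,0,0,-0.59,1,-0.76,-0.6,0,0,0,-0.59,1,-0.76,-0.6,0,0,0,-0.59,1,-0.76,-0.6,0,0,0,-0.59])

```text
clock: 4.6
tcp_pos: [0.5284, 0.1685, 0.2356]
tool_rot: [-0.265, 3.13, -0.001]
contact_force: [-0.2, 0.9, 1.0]
gripper_width: 0.094
grasp_force: 0.0
```

```bash
cat > w.py <<'E'
from h import *
import sys
s=get_state(); c=camera('wrist'); save(c,sys.argv[1]); np.savez('c_w',s_pos=s['tcp_pos'],s_rot=s['tool_rot'],**{k:np.array(v) for k,v in c.items()})
print(s['clock'],s['q'].round(3),s['tcp_pos'].round(4),R.from_rotvec(s['tool_rot']).as_matrix().round(3).tolist(),s['contact_force'].round(1))
E
python3 w.py w1.png; python3 - <<'E'
from h import *
c=camera('wrist'); s=get_state(); print(c['hand_eye'])
P=cloud(c,s=s); col=cv2.cvtColor(c['img'],cv2.COLOR_RGB2HSV)[c['depth']>0].astype(int)
m=(np.hypot(P[:,0]-.53,P[:,1]-.17)<.06)&(P[:,2]>.055)&(P[:,2]<.12)&(col[:,1]>80)
Q=P[m]; r=cv2.minAreaRect(Q[:,:2].astype(np.float32)*1000); print(len(Q),r,Q[:,2].max())
T=Q[Q[:,2]>.085]; print('top',cv2.minAreaRect(T[:,:2].astype(np.float32)*1000))
for q in ('stopper_mid','stopper_curl','stopper'): print(q,[(round(k['p'],2),k['uv'],at_z(c,k['uv'],{'stopper_mid':.079,'stopper_curl':.092,'stopper':.006}[q],s).round(4)) for k in mark_of('wrist',q)[:2]])
E
```

```text
4.6 [-0.71   0.204  0.332  1.859 -0.074  1.09   1.389] [0.5284 0.1685 0.2356] [[-0.986, -0.168, 0.001], [-0.168, 0.986, -0.001], [-0.0, -0.001, -1.0]] [-0.2  0.9  1. ]
[[ 8.53069511e-04 -9.65443224e-01 -2.60612073e-01  7.64559854e-02]
 [ 9.99999192e-01  5.77859764e-04  1.13263374e-03  1.19518008e-03]
 [-9.42896341e-04 -2.60612828e-01  9.65442937e-01 -1.80320373e-01]
 [ 0.00000000e+00  0.00000000e+00  0.00000000e+00  1.00000000e+00]]
1128 ((535.1213989257812, 171.82171630859375), (27.322755813598633, 58.187843322753906), 89.28915405273438) 0.10541693865693463
top ((535.85400390625, 174.3777618408203), (58.71076583862305, 13.987719535827637), 14.695076942443848)
stopper_mid [(0.94, [229.5, 295.8], array([0.6163, 0.0944, 0.079 ])), (0.91, [320.1, 222.1], array([0.5263, 0.1707, 0.079 ]))]
stopper_curl [(0.88, [323.6, 262.3], array([0.5608, 0.1801, 0.092 ])), (0.68, [226.8, 270.9], array([0.585 , 0.0917, 0.092 ]))]
stopper [(0.63, [242.6, 273.5], array([0.6205, 0.0926, 0.006 ])), (0.59, [326.9, 210.3], array([0.5276, 0.1784, 0.006 ]))]
```

send_rows(motion=[-0.1,0.006,0.016,0,0,0,-0.11,-0.1,0.006,0.016,0.1,0,0,-0.11,-0.1,0.006,0.016,0.35,0,0,-0.11,-0.1,0.006,0.016,0.6,0,0,-0.11,-0.1,0.006,0.016,0.8,0,0,-0.11,-0.1,0.006,0.016,0.878,0,0,-0.11,-0.1,0.006,0.016,0.878,0,0,-0.11], force=50)

```text
clock: 5.55
tcp_pos: [0.5233, 0.1748, 0.0576]
tool_rot: [0.409, -3.111, 0.002]
contact_force: [0.3, -0.8, 0.1]
gripper_width: 0.0432
grasp_force: 0.0
```

send_rows(motion=[-1,0,0,0,0,0,0,-1,0,0,0,0,0,0,-1,0,0,0,0,0,0,-1,0,0,0,0,0,0,-1,0,0,0,0,0,0])

```text
clock: 6.05
tcp_pos: [0.5264, 0.1718, 0.0606]
tool_rot: [-0.404, 3.114, -0.004]
contact_force: [5.2, -12.8, 2.8]
gripper_width: 0.0139
grasp_force: 49.9
```

send_rows(motion=[-1,0,0,-0.05,0,0,0,-1,0,0,-0.2,0,0,0,-1,0,0,-0.4,0,0,0,-1,0,0,-0.6,0,0,0,-1,0,0,-0.7,0,0,0])

```text
clock: 6.55
tcp_pos: [0.5262, 0.175, 0.2039]
tool_rot: [-0.407, 3.111, 0.003]
contact_force: [0.1, 0.1, -1.4]
gripper_width: 0.0136
grasp_force: 50.0
```

send_rows(motion=[-1,-0.02,-0.2,0,0,0,0,-1,-0.04,-0.4,0,0,0,-0.18,-1,-0.052,-0.55,0,0,0,-0.36,-1,-0.052,-0.55,0,0,0,-0.54,-1,-0.052,-0.55,0,0,0,-0.72,-1,-0.052,-0.55,0,0,0,-0.9,-1,-0.052,-0.55,0,0,0,-0.9])

```text
clock: 7.25
tcp_pos: [0.5636, 0.0708, 0.2005]
tool_rot: [-1.463, 2.779, 0.0]
contact_force: [0.7, -0.7, -1.4]
gripper_width: 0.0142
grasp_force: 50.0
```

```bash
cat > st.py <<'E'
from h import *
s=get_state(); M=R.from_rotvec(s['tool_rot']).as_matrix()
print(s['clock'],'q',s['q'].round(3),'p',s['tcp_pos'].round(4),'yawx',np.degrees(np.arctan2(M[1,0],M[0,0])).round(1),'yawy',np.degrees(np.arctan2(M[1,1],M[0,1])).round(1),'z',M[:,2].round(3),'F',s['contact_force'].round(1),s['gripper_width'],s['grasp_force'])
E
python3 st.py
```

```text
7.25 q [-0.456  0.259  0.26   1.867 -0.078  1.024  2.377] p [0.5636 0.0708 0.2005] yawx -124.5 yawy 145.5 z [ 0.001  0.001 -1.   ] F [ 0.7 -0.7 -1.4] 0.014159751644316116 49.95102800268796
```

send_rows(motion=[-1,0.15,-0.2,0,0,0,-0.15,-1,0.3,-0.4,0,0,0,-0.3,-1,0.329,-0.464,0.05,0,0,-0.45,-1,0.329,-0.464,0.1,0,0,-0.6,-1,0.329,-0.464,0.2,0,0,-0.78,-1,0.329,-0.464,0.248,0,0,-0.78,-1,0.329,-0.464,0.248,0,0,-0.78])

```text
clock: 7.95
tcp_pos: [0.5976, -0.0348, 0.1499]
tool_rot: [2.074, -2.322, -0.009]
contact_force: [0.0, -0.7, -2.2]
gripper_width: 0.0136
grasp_force: 50.0
```

```bash
python3 st.py
```

```text
7.95 q [ 0.423  0.438 -0.619  1.786  0.302  1.039  2.716] p [ 0.5976 -0.0348  0.1499] yawx -96.4 yawy 173.5 z [-0.025 -0.014 -1.   ] F [ 0.  -0.7 -2.2] 0.01358093423086498 49.95321017617243
```

send_rows(motion=[-1,0,0,0,0,0,0,-1,0,0,0,0,0,0,-1,0,0,0,0,0,0,-1,0,0,0,0,0,0,-1,0,0,0,0,0,0,-1,0,0,0,0,0,0,-1,0,0,0,0,0,0,-1,0,0,0,0,0,0])

```text
clock: 8.75
tcp_pos: [0.5977, -0.0343, 0.1502]
tool_rot: [2.077, -2.319, -0.009]
contact_force: [0.0, 0.1, -0.1]
gripper_width: 0.0136
grasp_force: 50.0
```

```bash
python3 st.py; python3 m.py | grep -E "^(lens|foot)"; python3 w.py w2.png; python3 - <<'E'
from h import *
c=np.load('c_scene.npz'); cv2.imwrite('pics/s2.png',cv2.resize(c['img'][110:410,190:540,::-1],None,fx=2,fy=2,interpolation=2))
E
```

```text
8.75 q [ 0.418  0.437 -0.613  1.786  0.299  1.039  2.721] p [ 0.5977 -0.0343  0.1502] yawx -96.3 yawy 173.7 z [-0.025 -0.014 -1.   ] F [ 0.   0.1 -0.1] 0.013633864056758949 49.95231990367756
8.8 [ 0.418  0.437 -0.613  1.786  0.299  1.039  2.721] [ 0.5977 -0.0344  0.1502] [[-0.109, -0.994, -0.025], [-0.994, 0.11, -0.014], [0.017, 0.023, -1.0]] [-0.   0.1 -0.2]m.py:11: RuntimeWarning: Mean of empty slice.
  Q=P[g&(col[:,1]>80)]; print(n,'stopper',len(Q),Q.mean(0).round(3),rect(Q),'zmax',Q[:,2].max().round(3))
  ret = um.true_divide(
Traceback (most recent call last):
  File "m.py", line 11, in <module>
    Q=P[g&(col[:,1]>80)]; print(n,'stopper',len(Q),Q.mean(0).round(3),rect(Q),'zmax',Q[:,2].max().round(3))
                                                                                     ~~~~~~~~~~^^
ValueError: zero-size array to reduction operation maximum which has no identity
```

View pics/s2.png

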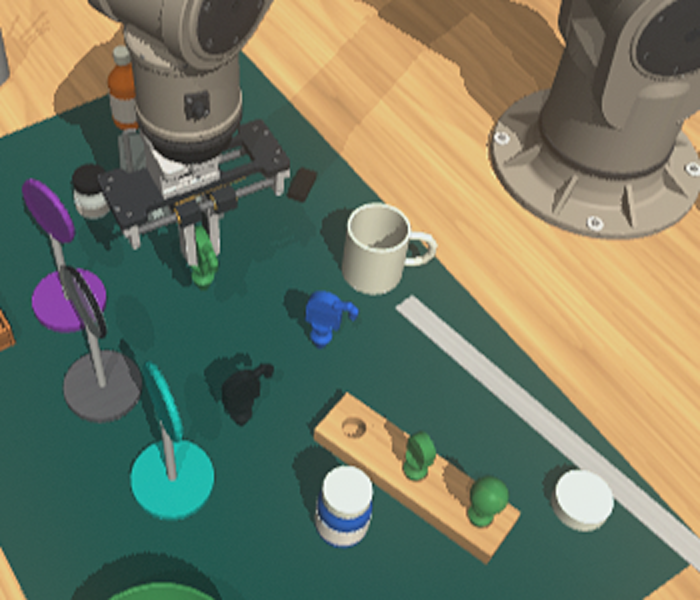

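View pics/w2.png

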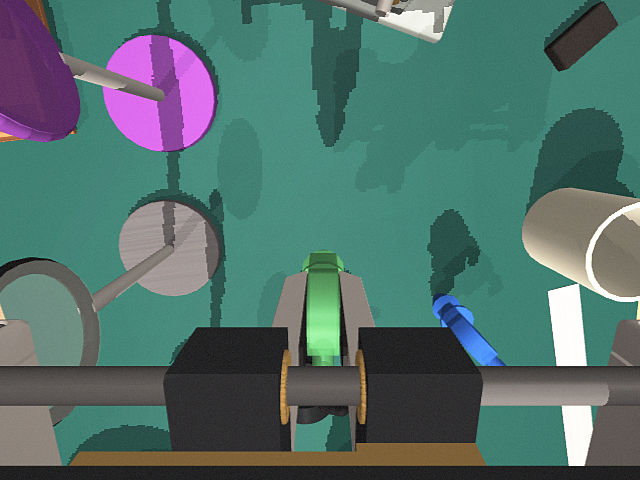

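```bash
python3 - <<'E'
from h import *
for n in ('scene','top','w'):
    d=np.load(f'c_{n}.npz'); c={k:d[k] for k in d}
    s=dict(tcp_pos=c['s_pos'],tool_rot=c['s_rot']) if n=='w' else None
    P=cloud(c,s=s); m=(P[:,0]>.7)&(P[:,0]<.77)&(P[:,1]>-.085)&(P[:,1]<.025)&(P[:,2]>.128)&(P[:,2]<.22); L=P[m]
    m2=(P[:,2]>.125)&(P[:,2]<.23)&(P[:,0]>.65)
    if len(L)<30: print(n,len(L)); continue
    for a in range(4):
        A=np.c_[L[:,1]+.03,L[:,2]-.17,np.ones(len(L))]; k=np.linalg.lstsq(A,L[:,0],rcond=None)[0]; r=L[:,0]-A@k; L=L[abs(r)<max(.003,2*r.std())]
    print(n,len(L),'yaw deg',np.degrees(np.arctan(-k[0])).round(2),'tilt',np.degrees(np.arctan(k[1])).round(2),'x0',k[2].round(4),r.std(),L.min(0),L.max(0))
    f=P[(np.hypot(P[:,0]-.733,P[:,1]+.03)<.048)&(abs(P[:,2]-.0125)<.006)]; q,_=cv2.minEnclosingCircle(f[:,:2].astype(np.float32)); print(q,_)
E
```

```text
scene 319 yaw deg 2.69 tilt -1.46 x0 0.7362 0.0011209532947522507 [ 0.73144218 -0.07272558  0.13159049] [0.73824226 0.00929955 0.21400031]
(0.7327980995178223, -0.03096671774983406) 0.04608827829360962
top 401 yaw deg 1.47 tilt 1.08 x0 0.7314 0.000980641413756721 [ 0.72907397 -0.07130172  0.1306849 ] [0.73520499 0.00772918 0.21385381]
(0.7345017790794373, -0.03074956126511097) 0.04521891474723816
w 8510 yaw deg 1.89 tilt -0.01 x0 0.73 0.0005663576852984676 [ 0.72762552 -0.07088248  0.12807323] [0.73430382 0.01004522 0.19025192]
(0.7339041233062744, -0.029740989208221436) 0.045383039861917496
```

Measured: the stopper is at the focus within about 6 mm and 8°, curl to the left, held for over 0.8 s. The lens yaw is about 1.9°. Now the half turn.

send_rows(motion=[-1,0,0,0,0,0,0.1,-1,0,0,0,0,0,0.28,-1,0,0,0,0,0,0.46,-1,0,0,0,0,0,0.64,-1,0,0,0,0,0,0.82,-1,0,0,0,0,0,1])

```text
clock: 9.45
tcp_pos: [0.5977, -0.0346, 0.1501]
tool_rot: [1.023, -2.941, 0.008]
contact_force: [0.9, 0.5, -0.7]
gripper_width: 0.0137
grasp_force: 49.9
```

send_rows(motion=[-1,0,0,0,0,0,0.18,-1,0,0,0,0,0,0.36,-1,0,0,0,0,0,0.54,-1,0,0,0,0,0,0.72,-1,0,0,0,0,0,0.9,-1,0,0,0,0,0,1])

```text
clock: 10.05
tcp_pos: [0.5977, -0.0345, 0.1502]
tool_rot: [-0.18, -3.112, 0.024]
contact_force: [-0.2, -0.6, -0.8]
gripper_width: 0.0137
grasp_force: 50.0
```

send_rows(motion=[-1,0,0,0,0,0,0.18,-1,0,0,0,0,0,0.36,-1,0,0,0,0,0,0.54,-1,0,0,0,0,0,0.72,-1,0,0,0,0,0,0.9,-1,0,0,0,0,0,1])

```text
clock: 10.65
tcp_pos: [0.5977, -0.0345, 0.1502]
tool_rot: [-1.361, -2.813, 0.037]
contact_force: [-0.2, 0.1, -1.5]
gripper_width: 0.0137
grasp_force: 50.0
```

```bash
python3 st.py
```

```text
10.65 q [ 0.054  0.376 -0.14   1.808  0.076  0.988  0.549] p [ 0.5977 -0.0345  0.1502] yawx 128.4 yawy 38.4 z [-0.025 -0.014 -1.   ] F [-0.2  0.1 -1.5] 0.013749150800963074 49.951822879957035
```

send_rows(motion=[-1,-0.016,0.02,0,0,0,0.18,-1,-0.016,0.02,0,0,0,0.36,-1,-0.016,0.02,0,0,0,0.54,-1,-0.016,0.02,0,0,0,0.72,-1,-0.016,0.02,0,0,0,0.81,-1,-0.016,0.02,0,0,0,0.81,-1,-0.016,0.02,0,0,0,0.81,-1,-0.016,0.02,0,0,0,0.81])

```text
clock: 11.45
tcp_pos: [0.6028, -0.0345, 0.15]
tool_rot: [-2.169, -2.261, 0.043]
contact_force: [-0.0, -0.3, -1.8]
gripper_width: 0.0137
grasp_force: 50.0
```

send_rows(motion=[-1,0,0,0,0,0,0,-1,0,0,0,0,0,0,-1,0,0,0,0,0,0,-1,0,0,0,0,0,0,-1,0,0,0,0,0,0,-1,0,0,0,0,0,0,-1,0,0,0,0,0,0,-1,0,0,0,0,0,0])

```text
clock: 12.25
tcp_pos: [0.6028, -0.0345, 0.15]
tool_rot: [-2.172, -2.259, 0.043]
contact_force: [0.3, -0.1, -0.8]
gripper_width: 0.0139
grasp_force: 50.0
```

```bash
python3 st.py; python3 - <<'E'
from h import *
# clamp from initial top picture
d=np.load('c_top.npz'); c={k:d[k] for k in d}; P=cloud(c)
hsv=cv2.cvtColor(c['img'],cv2.COLOR_RGB2HSV)[c['depth']>0].astype(int)
m=(P[:,0]>.4)&(P[:,0]<.62)&(P[:,1]>-.37)&(P[:,1]<-.17)
B=P[m&(P[:,2]>.009)&(P[:,2]<.019)&(hsv[:,1]<70)]
r=cv2.minAreaRect(B[:,:2].astype(np.float32)*1000); print('plate',r,len(B)); print(cv2.boxPoints(r))
J=P[m&(P[:,2]>.045)&(P[:,2]<.07)]; u,s,v=np.linalg.svd(J[:,:2]-J[:,:2].mean(0),full_matrices=False); print('jaw',J[:,:2].mean(0),np.degrees(np.arctan2(v[0,1],v[0,0])),len(J), cv2.minAreaRect(J[:,:2].astype(np.float32)*1000))
s=get_state(); print(s['clock'])
camera('top')
for q in ('clamp_seat','clamp'): print(q,[(k['p'],at_z(c,k['uv'],.02 if q=='clamp_seat' else 0).round(4)) for k in mark_of('top',q)[:2]])
E
```

```text
12.25 q [-0.045  0.38  -0.015  1.803  0.022  0.985 -0.033] p [ 0.6028 -0.0345  0.15  ] yawx 92.3 yawy 2.2 z [-0.025 -0.014 -1.   ] F [ 0.3 -0.1 -0.8] 0.01393533127323643 49.952468867995776
plate ((523.7620239257812, -280.4702453613281), (159.8988800048828, 157.05015563964844), 65.80278015136719) 2660
[[ 419.36658 -321.20956]
 [ 562.6183  -385.5811 ]
 [ 628.1575  -239.73093]
 [ 484.90576 -175.3594 ]]
jaw [ 0.51772106 -0.27300375] -138.8096064391041 999 ((526.0990600585938, -263.2732238769531), (177.56072998046875, 138.62391662597656), 17.84494400024414)
12.25
clamp_seat [(0.6, array([ 0.4927, -0.2678,  0.02  ]))]
clamp [(0.74, array([ 0.498 , -0.2766,  0.    ]))]
```

send_rows(motion=[-1,0,0,-0.15,-0.033,0.017,0,-1,-0.15,0,-0.25,-0.033,0.017,0,-1,-0.4,-0.05,-0.25,-0.033,0.017,0,-1,-0.65,-0.11,-0.25,-0.033,0.017,0,-1,-0.65,-0.11,-0.25,-0.033,0.017,0])

```text
clock: 12.9
tcp_pos: [0.5853, -0.172, 0.2028]
tool_rot: [2.185, 2.254, -0.002]
contact_force: [-0.0, -0.1, -0.8]
gripper_width: 0.0137
grasp_force: 50.0
```

send_rows(motion=[-1,-0.2,0,0,0,0,-0.18,-1,-0.4,-0.05,0,0,0,-0.36,-1,-0.6,-0.1,0,0,0,-0.54,-1,-0.65,-0.11,0,0,0,-0.72,-1,-0.65,-0.11,0,0,0,-0.9,-1,-0.65,-0.11,0,0,0,-1])

```text
clock: 13.5
tcp_pos: [0.57, -0.2959, 0.2021]
tool_rot: [1.139, 2.928, 0.001]
contact_force: [0.2, 0.2, -1.8]
gripper_width: 0.0136
grasp_force: 50.0
```

send_rows(motion=[-1,0,0,0,0,0,-0.15,-1,0,0,0,0,0,-0.3,-1,0,0,0,0,0,-0.4,-1,0,0,0,0,0,-0.4])

```text
clock: 13.9
tcp_pos: [0.5703, -0.2952, 0.2022]
tool_rot: [0.671, 3.069, 0.001]
contact_force: [-0.1, 0.4, -1.6]
gripper_width: 0.0139
grasp_force: 50.0
```

```bash
python3 st.py; python3 w.py w3.png; python3 - <<'E'
from h import *
s=get_state(); d=np.load('c_w.npz'); c={k:d[k] for k in d}
for q,z in (('clamp_seat',.02),('clamp',0),('jaw_l',.055),('jaw_r',.055)):
    print(q,[(round(k['p'],2),np.round(k['uv']),at_z(c,k['uv'],z,s).round(4)) for k in mark_of('wrist',q)[:2]])
E
```

```text
13.9 q [ 0.466  0.379 -0.116  1.679  0.048  1.086  1.477] p [ 0.5703 -0.2952  0.2022] yawx 155.3 yawy 65.3 z [ 0.001  0.    -1.   ] F [-0.1  0.4 -1.6] 0.013853006361346575 49.95165235581226
13.9 [ 0.466  0.379 -0.116  1.679  0.048  1.086  1.477] [ 0.5703 -0.2952  0.2022] [[-0.909, 0.418, 0.001], [0.418, 0.909, 0.0], [-0.0, 0.0, -1.0]] [-0.1  0.4 -1.6]
clamp_seat [(0.89, array([313., 143.]), array([ 0.4999, -0.2718,  0.02  ]))]
clamp [(0.91, array([316., 142.]), array([ 0.5004, -0.2694,  0.    ]))]Traceback (most recent call last):
  File "<stdin>", line 4, in <module>
ValueError: it knows: ball_stopper, clamp, clamp_seat, eraser, glue, ink, lens, lens_focus, mug, paint, plain_stopper, rack, stopper, stopper_curl, stopper_mid, tape
```

View pics/w3.png

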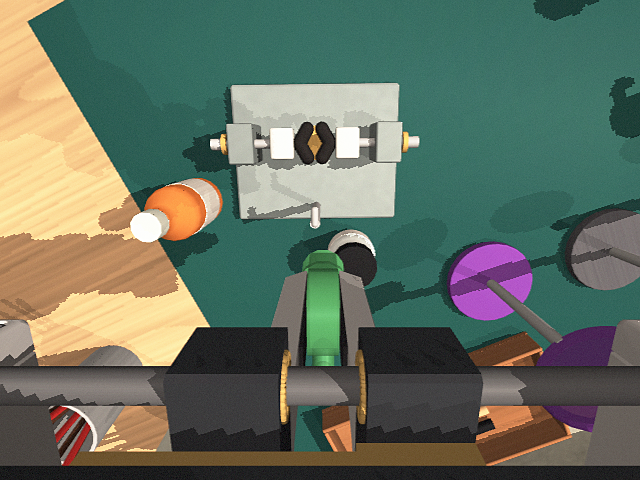

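```bash
python3 - <<'E'
from h import *
d=np.load('c_w.npz'); c={k:d[k] for k in d}; s=dict(tcp_pos=c['s_pos'],tool_rot=c['s_rot'])
Rc,t=pose(c,s); P=np.full((480,640,3),np.nan); m=c['depth']>0; P[m]=cloud(c,None,s)
v,u=np.mgrid[:480,:640]
def blob(u0,u1,v0,v1,z0,z1):
    k=(u>=u0)&(u<u1)&(v>=v0)&(v<v1)&(P[...,2]>z0)&(P[...,2]<z1); return P[k]
A=blob(205,262,110,175,.058,.07); B=blob(365,410,110,175,.058,.07)
ca=cv2.minAreaRect(A[:,:2].astype(np.float32)*1000); cb=cv2.minAreaRect(B[:,:2].astype(np.float32)*1000)
print('posts',ca,cb,A[:,2].mean()); a=np.array(ca[0]);b=np.array(cb[0]); e=b-a; print('mid',(a+b)/2,'len',np.hypot(*e),'yaw y',np.degrees(np.arctan2(e[1],e[0])))
pl=blob(215,410,75,235,.009,.019); r=cv2.minAreaRect(pl[:,:2].astype(np.float32)*1000); print('plate',r)
# centre of plate is at clamp x=+11
for sgn in (24.5,):
    an=np.radians(-sgn); print('axis from plate',np.array(r[0])-11*np.array([np.cos(an),np.sin(an)]))
pt=blob(300,325,195,232,.075,.12); print('pointer',len(pt),pt.mean(0) if len(pt) else 0)
g=c['img'].astype(int); dark=(g.sum(2)<110)&(u>290)&(u<338)&(v>115)&(v<170)
k=np.argwhere(dark); print('jaw dark bbox',k.min(0),k.max(0)); uv=(k.min(0)+k.max(0))[::-1]/2; print(at_z(c,uv,.061,s))
E
```

```text
posts ((472.02630615234375, -333.6127014160156), (40.60680389404297, 33.76687240600586), 65.29954528808594) ((525.8231811523438, -212.3747100830078), (37.06813430786133, 33.660316467285156), 65.66212463378906) 0.06420606665635382
mid [ 498.92474365 -272.99370575] len 132.63768055205165 yaw y 66.07172588547077
plate ((513.1544799804688, -288.7969055175781), (184.21876525878906, 147.70144653320312), 65.24674224853516)
axis from plate [ 503.144906   -284.23527985]
pointer 174 [ 0.55272145 -0.2934393   0.09802129]
jaw dark bbox [122 294] [163 334]
[ 0.50000763 -0.27012664  0.061     ]
```

```bash
python3 - <<'E'
from h import *
d=np.load('c_w.npz'); c={k:d[k] for k in d}
T=c['hand_eye']; hsv=cv2.cvtColor(c['img'],cv2.COLOR_RGB2HSV)
def tool(c,mask):
    v,u=np.nonzero(mask&(c['depth']>0)); z=c['depth'][v,u]; return (T[:3,:3]@np.linalg.solve(c['mtx'],np.stack([u*z,v*z,z]))).T+T[:3,3]
v,u=np.mgrid[:480,:640]
m=(hsv[...,0]>50)&(hsv[...,0]<75)&(hsv[...,1]>100)&(u>295)&(u<350)&(v>240)&(v<370)
Q=tool(c,m); Q=Q[(abs(Q[:,1])<.03)&(Q[:,2]<.1)]
print('wrist',len(Q)); 
for z0 in np.arange(-.05,.06,.01):
    q=Q[(Q[:,2]>z0)&(Q[:,2]<=z0+.01)]
    if len(q)>3: print(round(z0,3),len(q),np.percentile(q[:,0],[2,98]).round(4),np.percentile(q[:,1],[2,50,98]).round(4))
s=get_state(); Rt=R.from_rotvec(s['tool_rot']).as_matrix()
for n in ('scene','top'):
    c=camera(n); hsv=cv2.cvtColor(c['img'],cv2.COLOR_RGB2HSV); mm=(hsv[...,0]>45)&(hsv[...,0]<80)&(hsv[...,1]>100)&(c['depth']>0)
    P=cloud(c,mm); t=(P-s['tcp_pos'])@Rt; q=t[(abs(t[:,0])<.06)&(abs(t[:,1])<.03)&(t[:,2]>-.06)&(t[:,2]<.08)]
    print(n,len(q))
    for z0 in np.arange(-.05,.07,.01):
        k=q[(q[:,2]>z0)&(q[:,2]<=z0+.01)]
        if len(k)>3: print(round(z0,3),len(k),k[:,0].min().round(4),k[:,0].max().round(4),k[:,1].min().round(4),k[:,1].max().round(4))
E
```

```text
wrist 3719
-0.05 1580 [-0.0114  0.0107] [-0.0059  0.0009  0.0075]
-0.04 1184 [-0.0194  0.018 ] [-0.0059  0.0009  0.0074]
-0.03 324 [0.0097 0.0195] [-0.006   0.0007  0.0079]
-0.02 211 [0.0095 0.0197] [-0.0059  0.0009  0.0086]
-0.01 171 [0.0189 0.0198] [-0.0061  0.0004  0.0072]
0.0 90 [0.008  0.0197] [-0.0094  0.0009  0.0106]
0.02 40 [0.0024 0.0121] [-0.01    0.0001  0.0119]
0.03 117 [-0.0001  0.0124] [-0.012  -0.0003  0.0127]
scene 189
-0.04 14 -0.0376 0.0173 0.0017 0.008
-0.03 35 -0.0365 0.0186 -0.0006 0.0097
-0.02 26 -0.0196 0.0181 0.0026 0.0106
-0.01 21 -0.0179 0.0192 0.0028 0.0078
0.0 36 -0.0191 0.0188 0.001 0.0123
0.01 8 -0.004 0.005 0.0031 0.0102
0.02 26 -0.0101 0.0089 -0.0016 0.0108
0.03 23 -0.0105 0.0112 -0.004 0.0123
top 71
-0.04 5 0.0155 0.0174 -0.0013 0.0071
-0.03 18 0.0145 0.0187 -0.0061 0.008
-0.02 11 0.0129 0.0186 -0.0049 0.0075
-0.01 11 0.0119 0.0186 -0.004 0.0076
0.0 9 0.0099 0.0186 -0.006 0.0072
0.02 6 0.0038 0.0088 0.003 0.0106
0.03 11 0.0006 0.0099 0.0025 0.0121
```

send_rows(motion=[-1,0.12,-0.012,0,0,0,0,-1,0.25,-0.025,0,0,0,0,-1,0.37,-0.037,0,0,0,0,-1,0.37,-0.037,0.1,0,0,0,-1,0.37,-0.037,0.25,0,0,0,-1,0.37,-0.037,0.35,0,0,0,-1,0.37,-0.037,0.41,0,0,0,-1,0.37,-0.037,0.41,0,0,0])

```text
clock: 14.95
tcp_pos: [0.4994, -0.2706, 0.119]
tool_rot: [-0.674, -3.067, -0.001]
contact_force: [0.6, 0.3, -0.5]
gripper_width: 0.0138
grasp_force: 50.0
```

```bash
python3 st.py; python3 - <<'E'
from h import *
c=camera('scene'); cv2.imwrite('pics/s4.png',cv2.resize(c['img'][110:230,220:340,::-1],None,fx=5,fy=5,interpolation=2))
E
python3 w.py w4.png
```

```text
14.95 q [ 0.483  0.353 -0.121  1.922  0.054  0.871  1.472] p [ 0.4994 -0.2706  0.119 ] yawx 155.2 yawy 65.2 z [-0.001  0.001 -1.   ] F [ 0.6  0.3 -0.5] 0.013775903177716434 49.95251909000217
15.0 [ 0.483  0.352 -0.121  1.921  0.054  0.872  1.473] [ 0.5001 -0.2709  0.1202] [[-0.908, 0.419, 0.0], [0.419, 0.908, 0.0], [0.0, 0.0, -1.0]] [-0.3 -0.6 -0.9]
```

View pics/w4.png

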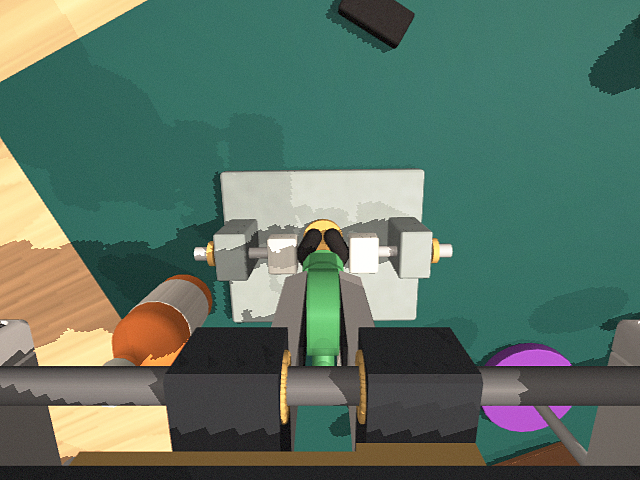

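View pics/s4.png

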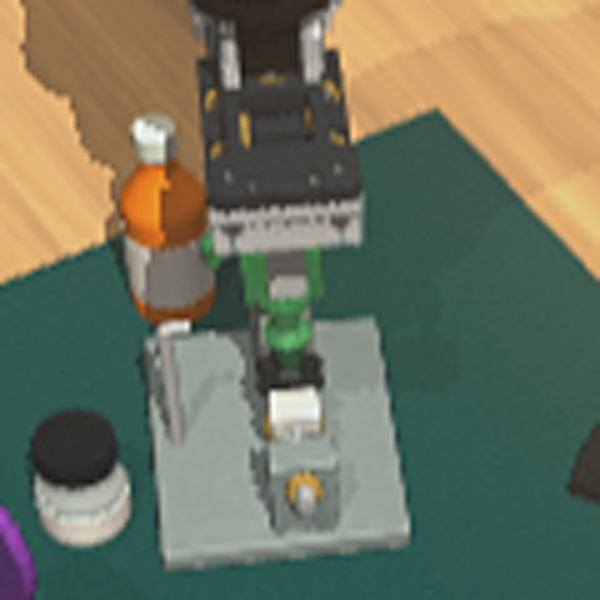

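send_rows(motion=[-1,0,0,0.0075,0,0,0,-1,0,0,0.015,0,0,0,-1,0,0,0.0225,0,0,0,-1,0,0,0.03,0,0,0,-1,0,0,0.0375,0,0,0,-1,0,0,0.045,0,0,0,-1,0,0,0.0525,0,0,0,-1,0,0,0.06,0,0,0], force=60)

```text
clock: 15.85
tcp_pos: [0.5004, -0.2711, 0.1088]
tool_rot: [0.673, 3.067, 0.0]
contact_force: [-2.4, 1.6, 10.8]
gripper_width: 0.0135
grasp_force: 60.0
```

```bash
python3 st.py; python3 - <<'E'
from h import *
d=np.load('c_w.npz'); c={k:d[k] for k in d}; s=dict(tcp_pos=c['s_pos'],tool_rot=c['s_rot'])
hsv=cv2.cvtColor(c['img'],cv2.COLOR_RGB2HSV); v,u=np.mgrid[:480,:640]
m=(hsv[...,0]>12)&(hsv[...,0]<30)&(hsv[...,1]>110)&(u>295)&(u<350)&(v>205)&(v<260)
k=np.argwhere(m); print(len(k),k.min(0),k.max(0)); x=u[m]; y=v[m]; top=y.min(); print(top,x[y<=top+1].mean())
e=at_z(c,(x[y<=top+1].mean(),top),.02,s); tx=R.from_rotvec(s['tool_rot']).as_matrix()[:,0]; print('seat',e-.016*tx)
E
```

```text
15.85 q [ 0.482  0.366 -0.121  1.93   0.057  0.848  1.47 ] p [ 0.5004 -0.2711  0.1088] yawx 155.2 yawy 65.2 z [ 0.001 -0.    -1.   ] F [-2.4  1.6 10.8] 0.013473539350838386 59.95365320937708
427 [219 298] [252 342]
219 323.0
seat [ 0.50004739 -0.26973563  0.01999792]
```

send_rows(motion=[-1,0,0.003,0.0075,0,0,0,-1,0,0.003,0.015,0,0,0,-1,0,0.003,0.0225,0,0,0,-1,0,0.003,0.03,0,0,0,-1,0,0.003,0.0375,0,0,0,-1,0,0.003,0.045,0,0,0,-1,0,0.003,0.0525,0,0,0,-1,0,0.003,0.06,0,0,0])

```text
clock: 16.65
tcp_pos: [0.5007, -0.2708, 0.0971]
tool_rot: [0.673, 3.067, -0.0]
contact_force: [-2.9, 0.9, 14.0]
gripper_width: 0.014
grasp_force: 60.0
```

send_rows(motion=[-1,0,0,0.0075,0,0,0,-1,0,0,0.015,0,0,0,-1,0,0,0.0225,0,0,0,-1,0,0,0.03,0,0,0,-1,0,0,0.0375,0,0,0,-1,0,0,0.045,0,0,0,-1,0,0,0.0525,0,0,0,-1,0,0,0.06,0,0,0])

```text
clock: 17.45
tcp_pos: [0.5003, -0.2705, 0.084]
tool_rot: [0.673, 3.068, 0.0]
contact_force: [0.3, -0.2, -2.6]
gripper_width: 0.0137
grasp_force: 60.0
```

```bash
python3 st.py
```

```text
17.45 q [ 0.479  0.398 -0.119  1.948  0.064  0.799  1.463] p [ 0.5003 -0.2705  0.084 ] yawx 155.2 yawy 65.2 z [ 0.  0. -1.] F [ 0.3 -0.2 -2.6] 0.013676158459278555 59.95137437595986
```

send_rows(motion=[-1,0,0,0.0075,0,0,0,-1,0,0,0.015,0,0,0,-1,0,0,0.0225,0,0,0,-1,0,0,0.03,0,0,0,-1,0,0,0.0375,0,0,0,-1,0,0,0.044,0,0,0,-1,0,0,0.049,0,0,0,-1,0,0,0.052,0,0,0])

```text
clock: 18.25
tcp_pos: [0.5003, -0.2705, 0.0743]
tool_rot: [0.673, 3.068, 0.0]
contact_force: [-5.9, 2.0, 19.1]
gripper_width: 0.0139
grasp_force: 60.0
```

```bash
python3 st.py
```

```text
18.25 q [ 0.478  0.411 -0.118  1.954  0.067  0.779  1.461] p [ 0.5003 -0.2705  0.0743] yawx 155.2 yawy 65.2 z [ 0.001  0.    -1.   ] F [-5.9  2.  19.1] 0.013915138732179056 59.95048555894755
```

send_rows(motion=[-1,0,0,0,0,0,0,-1,0,0,0,0,0,0,-1,0,0,0,0,0,0,-1,0,0,0,0,0,0,-1,0,0,0,0,0,0,-1,0,0,0,0,0,0,-1,0,0,0,0,0,0,-1,0,0,0,0,0,0])

```text
clock: 19.05
tcp_pos: [0.5003, -0.2705, 0.0743]
tool_rot: [0.673, 3.068, 0.0]
contact_force: [-4.9, 1.8, 10.1]
gripper_width: 0.0139
grasp_force: 60.0
```

send_rows(motion=[-1,0,0,0,0,0,0,-1,0,0,0,0,0,0,-1,0,0,0,0,0,0,-1,0,0,0,0,0,0,-1,0,0,0,0,0,0,-1,0,0,0,0,0,0,-1,0,0,0,0,0,0,-1,0,0,0,0,0,0])

```text
clock: 19.85
tcp_pos: [0.5003, -0.2705, 0.0743]
tool_rot: [0.673, 3.068, 0.0]
contact_force: [-4.6, 1.5, 10.4]
gripper_width: 0.0138
grasp_force: 60.0
```

```bash
python3 st.py; python3 - <<'E'
from h import *
s=get_state(); Rt=R.from_rotvec(s['tool_rot']).as_matrix(); c=camera('scene'); a=cv2.resize(c['img'][110:220,230:340,::-1],(500,500),interpolation=2)
hsv=cv2.cvtColor(c['img'],cv2.COLOR_RGB2HSV); P=cloud(c,(hsv[...,0]>45)&(hsv[...,0]<80)&(hsv[...,1]>100)); t=(P-s['tcp_pos'])@Rt; q=t[(abs(t[:,0])<.06)&(abs(t[:,1])<.03)&(t[:,2]>-.06)&(t[:,2]<.08)]
for z0 in np.arange(-.05,.07,.01):
    k=q[(q[:,2]>z0)&(q[:,2]<=z0+.01)]
    if len(k)>3: print(round(z0,3),len(k),k[:,0].min().round(4),k[:,0].max().round(4))
w=camera('wrist')['img'][170:330,190:460,::-1]; cv2.imwrite('pics/f1.png',np.hstack([a,cv2.resize(w,(290,172)) if 0 else cv2.copyMakeBorder(cv2.resize(w,(300,178)),0,322,0,0,0)]))
T=None
E
```

```text
19.85 q [ 0.478  0.411 -0.118  1.954  0.067  0.779  1.461] p [ 0.5003 -0.2705  0.0743] yawx 155.2 yawy 65.2 z [ 0.001 -0.    -1.   ] F [-4.6  1.5 10.4] 0.013848286709358646 59.95029340032488
-0.04 4 -0.0363 -0.0356
-0.03 9 -0.0369 -0.0092
-0.02 21 -0.0175 0.0188
-0.01 19 -0.0182 0.018
0.0 29 -0.0184 0.0152
```

View pics/f1.png

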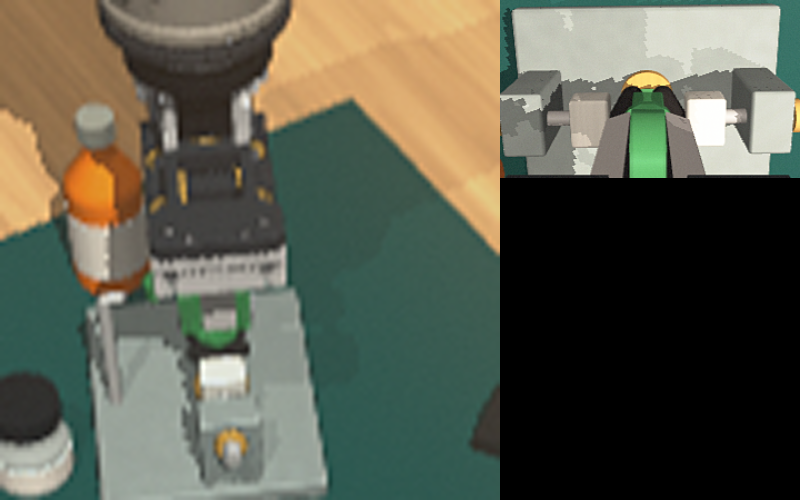

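```bash
python3 w.py w5.png; python3 - <<'E'
from h import *
d=np.load('c_w.npz'); c={k:d[k] for k in d}; T=c['hand_eye']; hsv=cv2.cvtColor(c['img'],cv2.COLOR_RGB2HSV); v,u=np.mgrid[:480,:640]
m=(hsv[...,0]>50)&(hsv[...,0]<75)&(hsv[...,1]>100)&(u>295)&(u<350)&(v>240)&(v<370)&(c['depth']>0)
z=c['depth'][m]; Q=(T[:3,:3]@np.linalg.solve(c['mtx'],np.stack([u[m]*z,v[m]*z,z]))).T+T[:3,3]
k=Q[abs(Q[:,0])<.003]; print('top z tool',np.percentile(k[:,2],[2,10,50]))
for z0 in (-.05,-.04,-.03,-.02,-.01):
    q=Q[(Q[:,2]>z0)&(Q[:,2]<=z0+.01)]; print(z0,len(q),np.percentile(q[:,0],[2,98]).round(4))
s=dict(tcp_pos=c['s_pos'],tool_rot=c['s_rot']); P=cloud(c,None,s); t=(P-s['tcp_pos'])@R.from_rotvec(s['tool_rot']).as_matrix()
J=t[(P[:,2]>.045)&(P[:,2]<.068)&(abs(t[:,0])<.02)&(abs(t[:,1])>.018)&(abs(t[:,1])<.05)]
h,e=np.histogram(J[:,1],np.arange(-.05,.0501,.002)); print(dict(zip((e[:-1]*1000).round().astype(int).tolist(),h.tolist())))
E
```

```text
19.95 [ 0.478  0.411 -0.118  1.954  0.067  0.779  1.461] [ 0.5003 -0.2705  0.0743] [[-0.908, 0.419, 0.001], [0.419, 0.908, 0.0], [-0.001, 0.0, -1.0]] [-5.2  1.3 10.8]
top z tool [-0.04482861 -0.04428428 -0.04350496]
-0.05 1607 [-0.0117  0.0109]
-0.04 1143 [-0.0193  0.0181]
-0.03 324 [0.0094 0.0196]
-0.02 212 [0.0095 0.0198]
-0.01 172 [0.019  0.0199]
{-50: 47, -48: 46, -46: 50, -44: 46, -42: 45, -40: 44, -38: 169, -36: 178, -34: 177, -32: 182, -30: 172, -28: 176, -26: 173, -24: 141, -22: 107, -20: 85, -18: 0, -16: 0, -14: 0, -12: 0, -10: 0, -8: 0, -6: 0, -4: 0, -2: 0, 0: 0, 2: 0, 4: 0, 6: 0, 8: 0, 10: 0, 12: 0, 14: 0, 16: 0, 18: 50, 20: 102, 22: 117, 24: 161, 26: 172, 28: 181, 30: 180, 32: 168, 34: 176, 36: 171, 38: 127, 40: 18, 42: 47, 44: 46, 46: 52, 48: 46}
```

send_rows(motion=[-1,0.001,0.002,0,0,0,0,-1,0.0025,0.004,0,0,0,0,-1,0.0025,0.004,0,0,0,0,-1,0.0025,0.004,0,0,0,0,-1,0.0025,0.004,0,0,0,0,-1,0.0025,0.004,0,0,0,0,-1,0.0025,0.004,0,0,0,0,-1,0.0025,0.004,0,0,0,0])

```text
clock: 20.8
tcp_pos: [0.5002, -0.2703, 0.0743]
tool_rot: [0.674, 3.067, -0.001]
contact_force: [-4.3, -1.9, 7.9]
gripper_width: 0.0138
grasp_force: 59.9
```

send_rows(motion=[-0.1,0,0,0,0,0,0,-0.1,0,0,0,0,0,0,-0.1,0,0,0,0,0,0,-0.1,0,0,0,0,0,0,-0.1,0,0,0,0,0,0,-0.1,0,0,0,0,0,0])

```text
clock: 21.4
tcp_pos: [0.5003, -0.2695, 0.0738]
tool_rot: [0.673, 3.068, 0.0]
contact_force: [-0.7, 0.5, -0.4]
gripper_width: 0.0424
grasp_force: 0.0
```

send_rows(motion=[-0.1,0,0,-0.05,0,0,0,-0.1,0,0,-0.15,0,0,0,-0.1,0,0,-0.3,0,0,0,-0.1,0,0,-0.5,0,0,0,-0.1,0,0,-0.65,0,0,0,-0.1,-0.2,0,-0.65,0,0,0,-0.1,-0.4,0,-0.65,0,0,0,-0.1,-0.4,0,-0.65,0,0,0])

```text
clock: 22.2
tcp_pos: [0.576, -0.3041, 0.2043]
tool_rot: [0.672, 3.066, 0.0]
contact_force: [-0.8, 0.3, -0.4]
gripper_width: 0.042
grasp_force: 0.0
```

```bash
python3 w.py w6.png; python3 - <<'E'
from h import *
d=np.load('c_w.npz'); c={k:d[k] for k in d}; s=dict(tcp_pos=c['s_pos'],tool_rot=c['s_rot']); P=cloud(c,None,s); hsv=cv2.cvtColor(c['img'],cv2.COLOR_RGB2HSV)[c['depth']>0]
T=P[(np.hypot(P[:,0]-.5,P[:,1]+.27)<.06)&(P[:,2]>.07)&(hsv[:,0]>45)&(hsv[:,0]<78)&(hsv[:,1]>100)]; r=cv2.minAreaRect(T[:,:2].astype(np.float32)*1000); print(len(T),r,T[:,2].max())
H=P[(np.hypot(P[:,0]-.5,P[:,1]+.27)<.06)&(P[:,2]>.105)&(hsv[:,0]>45)&(hsv[:,0]<78)&(hsv[:,1]>100)]; print(cv2.minAreaRect(H[:,:2].astype(np.float32)*1000))
E
```

```text
22.2 [ 0.473  0.391 -0.113  1.657  0.048  1.094  1.486] [ 0.576  -0.3041  0.2043] [[-0.908, 0.418, 0.002], [0.418, 0.908, -0.0], [-0.002, 0.001, -1.0]] [-0.8  0.3 -0.4]
1492 ((516.4215087890625, -273.570556640625), (26.435211181640625, 71.79320526123047), 77.19308471679688) 0.32567613120099
((517.0579223632812, -273.8919982910156), (23.43178367614746, 71.60619354248047), 79.95536041259766)
```

View pics/w6.png

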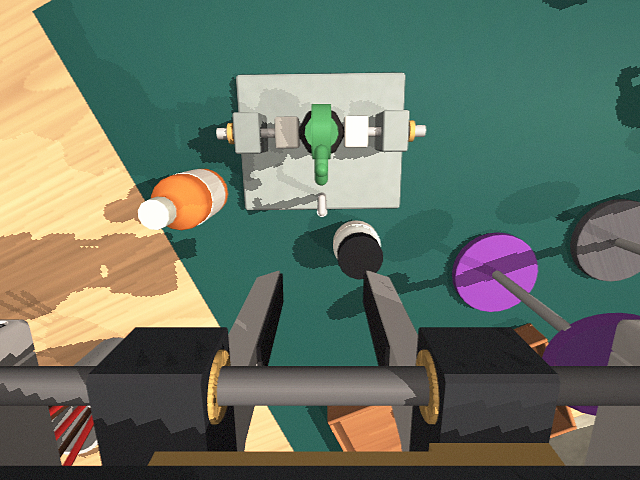

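The stopper stands upright in the jaws at about (321,130), its curl (321,180) in line with the pointer (321,205). The gripper is clear.

send_rows(motion=[-0.1,0,0,0,0,0,0,-0.1,0,0,0,0,0,0,-0.1,0,0,0,0,0,0,-0.1,0,0,0,0,0,0])

```text
clock: 22.65
tcp_pos: [0.5725, -0.3029, 0.2043]
tool_rot: [0.673, 3.068, 0.0]
contact_force: [0.5, 0.2, -0.2]
gripper_width: 0.0426
grasp_force: 0.0
```

```bash
python3 -c "
from cell import job_done; print(job_done())"
```

```text
the job is handed in; nothing more can be done
None
```

I held the stopper at the focus with its curl left, then right, then pressed it home in the clamp with the curl at the pointer and let go with the jaws closed on its neck; the job went in at about 22.7 s, with no verdict returned.

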